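# Bleed the air manifold

### The job

Vent the leftover air from the manifold block: unscrew the small knurled lock nut on its bleed valve (anticlockwise from above) until it comes up against its stop, then gently press the freed valve tip fully home, keep it down for about two seconds and let it spring back. Do not force the tip: it gives softly, then meets a hard stop that must not be pushed on with more than about 15 N. Leave the nut unscrewed, and leave the things lying around the block where they are.

Things in the scene. Friction and masses are not known exactly. Their poses are not given: they have to be found in the camera images.
- manifold: Bare aluminium block, 64 x 150 x 36 mm (x, y, z), fixed to the bench, turned up to 0.45 rad either way; small round gauge on its front (-x) long side. Origin at the centre of its underside. On its top are three ports in a row, at y = -46, 0 and +46 mm: one holds the bleed valve (the tallest), the others a hexagonal plug (9 mm tall) and a domed plug (13 mm tall).
- bush_top (a point): The bleed valve: point on its upright axis at the top rim of its fixed steel bush (17 mm across), 16 mm above the block's top. On the same axis above it: 8 mm steel stem, then the knurled lock nut, then the valve tip. From this point up to the nut all is narrower than the nut.
- nut_about (a point): On the valve's axis, 19 mm above bush_top: where the middle of the lock nut (steel, knurled, 14 mm across, 10 mm tall) is about to be found when screwed down. Stem, nut and tip together stand up to 6 mm higher or lower, set differently each time; this fixed point does not show it.
- tip_about (a point): On the valve's axis, 37 mm above bush_top: about where the top of the valve tip (steel, 8 mm across, 8 mm tall) is at rest. The true tip is up to 6 mm higher or lower, not measured: feel for it. Nut and tip move, this point does not.
- nut (a joint): Turn of the lock nut in rad, anticlockwise from above: 0 screwed down (locked), 3.5 at its upper stop (free). Starts between 0 and 0.4. Stiff (0.05 N m), stays where left. The thread lifts it 1.14 mm per rad, 4 mm in all; the hand should rise with it, or it draws the tip down.
- pin (a joint): How far the valve tip is pressed down, m: 0 at rest, 0.004 fully home at a hard stop. Its spring pushes up with 3 N at rest, 9 N fully home. Over 25 N on the tip harms the valve. The nut rides on the tip's rod and moves with it; screwed down, it bears on the stem and the tip cannot be pressed.
- screwdriver_mid (a point): Bystander: yellow screwdriver lying in front of the block, 184 mm long, 25 mm high; its middle.
- tape_black_mid (a point): Bystander: roll of black tape lying flat, 70 mm across, 19 mm high; its middle.
- plug_mid (a point): Bystander: grey round connector with a cable stub, 119 mm long, 25 mm high; its middle.
- terminal_strip_mid (a point): Bystander: white terminal strip behind the block, 60 mm long, 16 mm high; its middle.

How it is judged:
By the outcome, as a careful person would: the job done as asked, in the order asked, and still so for the second after the job is handed in, with the robot touching nothing.
It also fails if it takes over 61 s, if anything falls off the work surface, if the arm or the gripper's body presses on something with over 40 N, if the wrist force passes 120 N, or if a joint passes its speed limit or range.

### The arm

A 6-joint arm with a two-finger parallel gripper is mounted at the origin on a cart in front of the work surface, level with it; the furniture and walls round the work are solid. World frame = base frame: x ahead of the robot, y to its left, z up, the work surface at z = 0. Lengths are in m, angles in rad, forces in N, time in s.
With the tool pointing down it reaches from about 0.35 to 0.85 m from the base axis. Payload 8.1 kg.
Tool frame: the origin (TCP) lies at the very end of the fingers, on their centre line; the grasp point (between the pads) lies 19 mm behind it; z points along the fingers, y is the line along which they close (so a half turn about z gives the same grasp; the last joint's range is limited). The gripper opens to 93 mm and grips with 3 to 60 N. Pads are 15 mm wide; open, the fingers measure 128 mm over their backs; the gripper's body (75 mm by 188 mm) begins 65 mm behind the grasp point.
Start: joints at [-1.425, 0.13, 1.488, -0, 1.523, -0.085], TCP at [0.137, -0.584, 0.185] pointing down, gripper open.
Joint ranges: [-2.96, 2.96], [-0.89, 2.26], [0.02, 2.5], [-1.34, 4.48], [0, 2.73], [-2.66, 2.66]. Speed limits (rad/s): [2.39, 2.39, 2.79, 3.14, 3.14, 3.14].

### API

Orientations are given as a rotation vector (axis times angle).
In Python, from rig import env gives the robot as it stands.
- The arm moves only by the tool arm_command, never from a script. Its argument "rows" is text: rows parted by semicolons, each of 5 numbers parted by spaces: the gripper command: -1 is shut, 1 is fully open, values between are in proportion, then the shift along the tool's x, y, z in cm, then the turn about the tool's z in rad. A call has 1 to 12 rows; each row is the pose to reach, as a shift and turn from the pose commanded when the call began, along the tool's axes at that moment; what a row does not reach only later rows make up. A row lasts 1/10 s, in which the tool goes at most 50 mm and 8.59 degrees, less where a joint would pass 70% of its speed; a pose out of reach is approached as far as the arm can. A call with a gripper value outside its range is refused whole. The fingers move at their own pace and stop on an object; "squeeze" is the grip in N (left out, the last holds). Time passes only in rows, so rows that repeat a pose let the fingers close. It gives the time, the measured TCP pose, the force, the opening and the grip force at its end, in the units of the state.
- env.get_obs(): the state, without advancing time (a new reading comes with each control period).
- env.get_image(name): name is "scene" or "top" or "wrist"; returns the picture (384x512x3 uint8, blue, green, red); there is no depth.
- env.calibration(name): a dict with "fx", "fy", "cx", "cy" (pixels), "dist" ([k1, k2, p1, p2, k3] as OpenCV has them; the pictures are not rectified), "pose" (4x4, takes a point from camera to world coordinates); the wrist camera has in their place "T_tool_cam" (4x4, takes a point from camera to tool coordinates, whose origin is the TCP and whose axes are the flange's). Camera axes: x right, y down, z forward; pixel columns grow to the right and rows downward; lengths in m; the calibration is good to about 2 mm. A picture is of the moment at which its call begins: read the wrist's pose just before it. calibration takes no time and is no camera call.
- env.finish_job(): hands the job in; it is judged then, once.
The state is a dict: "clock": time; "joints": joint angles; "qvel": joint speeds; "effort": joint torques, N m; "eef_pos": TCP position; "tool_rot": TCP orientation; "wrist_force": force on the tool from outside, world axes, zero at the start; "ft_torque": the same for the moment, N m; "opening": opening from 0.0 (shut) to 1.0 (fully open); "grip_force": force on a finger pad.
Only numpy, scipy, OpenCV 4.12 (cv2) and the standard library are available. Lean on these libraries where they do the work, as an engineer would, in place of code of your own. Each camera call takes 0.05 s, during which the arm holds its last target. There are 200 camera calls.

## Working session

There is one attempt and no reset: what is moved stays moved. The work goes in short steps, Python scripts to look and compute and a tool call to move; the robot and the scene stay as the last step left them, time stands still between calls to the robot, and variables do not carry over. Pictures are saved under pics/ and viewed, at most 10 in all, crops included, and the job is handed in when it is done.

Besides the shell and the picture viewer there is one more tool, called after ">>>" as name(argument=value, ...), one argument or row to a line, values as JSON. arm_command: Moves the arm, as the interface text tells. Its arguments: {"type":"object","properties":{"rows":{"type":"string"},"squeeze":{"type":"number"}},"required":["rows"]}

```bash
mkdir -p pics; cat > h.py <<'E'
import numpy as np, cv2
from scipy.spatial.transform import Rotation as R
from rig import env
def ray(name,uv,T=None):
    c=env.calibration(name); K=np.array([[c['fx'],0,c['cx']],[0,c['fy'],c['cy']],[0,0,1.]])
    p=cv2.undistortPoints(np.array([[uv]],float),K,np.array(c['dist']))[0,0]
    T=c['pose'] if T is None else T@c['T_tool_cam']; T=np.array(T)
    d=T[:3,:3]@np.array([p[0],p[1],1]); return T[:3,3],d/np.linalg.norm(d)
def proj(name,P,T=None):
    c=env.calibration(name); K=np.array([[c['fx'],0,c['cx']],[0,c['fy'],c['cy']],[0,0,1.]])
    T=c['pose'] if T is None else T@c['T_tool_cam']; T=np.linalg.inv(np.array(T))
    P=np.atleast_2d(P).astype(float)
    return cv2.projectPoints(P,cv2.Rodrigues(T[:3,:3])[0],T[:3,3],K,np.array(c['dist']))[0][:,0]
def tri(rs):
    A=np.zeros((3,3));b=np.zeros(3)
    for o,d in rs:
        M=np.eye(3)-np.outer(d,d);A+=M;b+=M@o
    x=np.linalg.solve(A,b); return x,[np.linalg.norm((np.eye(3)-np.outer(d,d))@(x-o)) for o,d in rs]
def onz(r,z): o,d=r; return o+d*(z-o[2])/d[2]
def tool():
    s=env.get_obs();T=np.eye(4);T[:3,:3]=R.from_rotvec(s['tool_rot']).as_matrix();T[:3,3]=s['eef_pos'];return T
E
python3 - <<'E'
from h import *
s=env.get_obs();print(s)
a=env.get_image('scene');b=env.get_image('top')
cv2.imwrite('pics/s.png',a);cv2.imwrite('pics/t.png',b)
print(env.calibration('top'));print(env.calibration('scene')['pose']);print(env.calibration('wrist')['T_tool_cam']);print(tool())
E
```

```text
{'clock': 0.0, 'joints': array([-1.42537967e+00,  1.31169806e-01,  1.48925571e+00, -3.03120957e-05,
        1.52299022e+00, -8.53946312e-02]), 'qvel': array([ 0.00155694,  0.00011715, -0.00177781, -0.00109154,  0.00016973,
        0.0001116 ]), 'effort': array([ 2.81510846e-03, -5.59850657e+01, -4.91747081e+01,  7.70469429e-02,
        3.55371006e-02, -1.29328332e-04]), 'eef_pos': array([ 0.13718285, -0.5834691 ,  0.18399528]), 'tool_rot': array([-3.11888576e+00, -3.61545847e-01,  1.33388298e-04]), 'wrist_force': array([-0.6240486 , -0.28994294,  0.74466088]), 'ft_torque': array([-0.00239296,  0.00713375, -0.00287997]), 'grip_force': 0.0, 'opening': 0.9984690538361936}
{'fx': 439.0157322714765, 'fy': 439.0157322714765, 'cx': 259.40713335799273, 'cy': 192.44283785688043, 'dist': array([-0.05694225,  0.        ,  0.        ,  0.        ,  0.        ]), 'pose': array([[ 0.0209915 , -0.99443657,  0.10322439,  0.44576384],
       [-0.999275  , -0.01758871,  0.03376549,  0.03231503],
       [-0.03176205, -0.10385834, -0.99408481,  0.91252442],
       [ 0.        ,  0.        ,  0.        ,  1.        ]])}
[[-0.74774656 -0.33180904  0.5751329  -0.11028338]
 [-0.66389494  0.38782346 -0.63940322  0.73590271]
 [-0.01089026 -0.85993937 -0.51028     0.63867273]
 [ 0.          0.          0.          1.        ]]
[[ 1.24042932e-03 -9.56723731e-01 -2.90995127e-01  7.97031337e-02]
 [ 9.99999003e-01  1.38292356e-03 -2.84017463e-04 -2.13143505e-04]
 [ 6.74150263e-04 -2.90994485e-01  9.56724493e-01 -1.99752326e-01]
 [ 0.00000000e+00  0.00000000e+00  0.00000000e+00  1.00000000e+00]]
[[ 9.73487801e-01  2.28738764e-01 -2.81279828e-04  1.37185128e-01]
 [ 2.28738910e-01 -9.73486356e-01  1.68096318e-03 -5.83499554e-01]
 [ 1.10679366e-04 -1.70073679e-03 -9.99998548e-01  1.84095411e-01]
 [ 0.00000000e+00  0.00000000e+00  0.00000000e+00  1.00000000e+00]]
```

View pics/s.png

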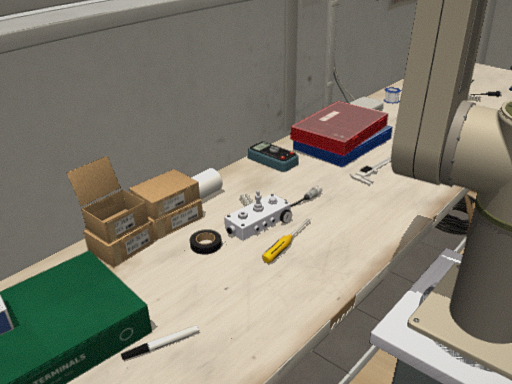

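View pics/t.png

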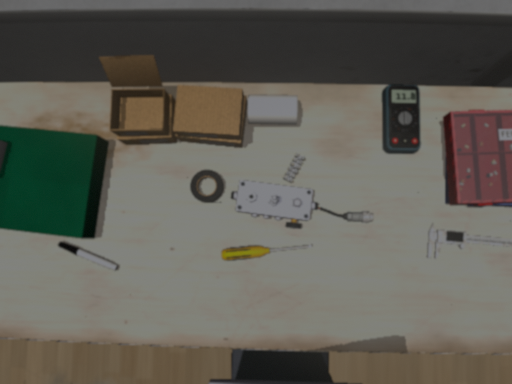

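The block is at about (275,200) in the top view and (257,215) in the scene view. The valve looks like the middle port. Enlarging both views side by side.

```bash
python3 - <<'E'
from h import *
a=cv2.imread('pics/s.png')[180:250,215:305];b=cv2.imread('pics/t.png')[165:235,225:325]
a=cv2.resize(a,None,fx=6,fy=6,interpolation=3)[:420,:400+140];b=cv2.resize(b,None,fx=5,fy=5,interpolation=3)
o=np.zeros((420,540),np.uint8)
cv2.imwrite('pics/c1.png',cv2.copyMakeBorder(a,0,0,0,0,0))
a2=cv2.resize(a,(400,311));b2=cv2.resize(b,(400,280));b2=cv2.copyMakeBorder(b2,0,31,0,0,0)
cv2.imwrite('pics/c.png',np.hstack([a2,b2]))
E
```

```text
(no output)
```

View pics/c.png

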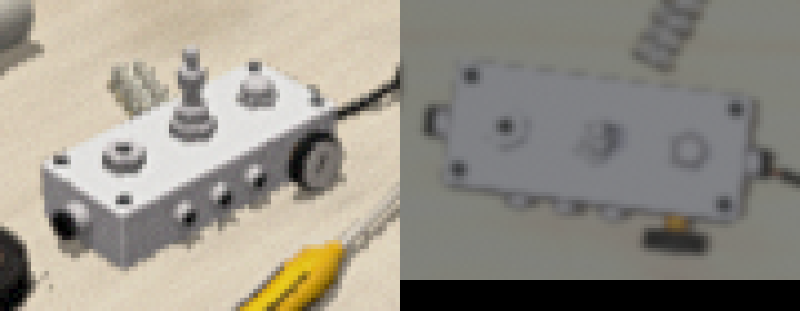

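The valve is the middle port. Its tip top is at scene ≈(257.8,190.8) and top ≈(276,198). Triangulating.

```bash
python3 - <<'E'
from h import *
print(tri([ray('scene',(257.8,190.8)),ray('top',(276,197.8))]))
f=lambda u,v:(225+(u-400)/4,165+v/4)
# block top centre from screws
P=[onz(ray('top',f(*q)),.036) for q in [(471,76),(736,108),(459,169),(724,204)]]
print(np.round(P,4),np.mean(P,0)); d=P[0]-P[1]; print('yaw',np.arctan2(-d[0],d[1]))
print(onz(ray('scene',(257.8,190.8)),.089), onz(ray('top',(276,197.8)),.089))
for z in (.036,.052,.089):
  p=np.r_[np.mean(P,0)[:2],z]; print(proj('scene',p),proj('top',p))
E
```

```text
(array([0.52298648, 0.02924746, 0.08097369]), [np.float64(0.0007146753809371887), np.float64(0.0007146753809371438)])
[[ 0.5533  0.096   0.036 ]
 [ 0.5394 -0.0373  0.036 ]
 [ 0.5062  0.1009  0.036 ]
 [ 0.4912 -0.0318  0.036 ]] [0.52255369 0.03197279 0.036     ]
yaw -0.10361259239032485
[0.51446858 0.03980472 0.089     ] [0.52169263 0.02882711 0.089     ]
[[257.66793126 208.31930953]] [[274.28226926 199.77091205]]
[[257.59333159 202.36460815]] [[274.29795662 199.06100673]]
[[257.41651201 188.25160327]] [[274.33652741 197.31468642]]
```

>>> arm_command(
  rows="0.5 4 -4 0 0.1; 0.5 7 -7 0 0.2; 0.5 10.5 -10.5 0 0.3; 0.5 14 -14 0 0.4; 0.5 17 -17 0 0.5; 0.5 20.5 -20.5 0 0.6; 0.5 24 -24 0 0.7; 0.5 27 -27 0 0.8; 0.5 30.5 -30.5 0 0.9; 0.5 33 -33 0 0.9; 0.5 35 -35 0 0.9; 0.5 36 -36 0 0.9",
)

```text
clock: 1.3
eef_pos: [0.4061, -0.149, 0.1847]
tool_rot: [-2.968, 1.028, 0.001]
wrist_force: [-0.0, 0.4, 0.2]
opening: 0.751
grip_force: 0.0
```

```bash
python3 - <<'E'
from h import *
s=env.get_obs();T=tool();print(s['clock'],s['joints'],T)
for z in(.16,): print(T[:3,:3].T@(np.array([.5225,.031,z])-T[:3,3])*100)
E
```

```text
1.3 [-4.70802452e-01 -3.38803480e-01  1.92554766e+00  5.65215635e-04
  1.55532764e+00  1.76683297e+00] [[ 7.85775086e-01 -6.18512316e-01 -1.70683949e-04  4.06081355e-01]
 [-6.18512067e-01 -7.85774970e-01  7.21013453e-04 -1.48974589e-01]
 [-5.80074876e-04 -4.60984326e-04 -9.99999726e-01  1.84743556e-01]
 [ 0.00000000e+00  0.00000000e+00  0.00000000e+00  1.00000000e+00]]
[ -1.98232306 -21.34144867   2.48534429]
```

>>> arm_command(
  rows="0.5 -0.5 -4 0.5 0; 0.5 -1 -8 1 0; 0.5 -1.4 -12 1.5 0; 0.5 -1.8 -16 2 0; 0.5 -2 -19 2.5 0; 0.5 -2 -21.3 2.5 0; 0.5 -2 -21.3 2.5 0; 0.5 -2 -21.3 2.5 0",
)

```text
clock: 2.1
eef_pos: [0.5213, 0.0282, 0.1595]
tool_rot: [2.967, -1.03, -0.002]
wrist_force: [-0.5, -0.1, -0.5]
opening: 0.751
grip_force: 0.0
```

```bash
python3 - <<'E'
from h import *
s=env.get_obs();T=tool();a=env.get_image('wrist');print(s['joints'],T)
np.save('T1.npy',T);cv2.imwrite('pics/w1.png',a)
print(proj('wrist',[[.5225,.031,.052],[.5225,.031,.083]],T))
E
```

```text
[-4.38349099e-02 -6.63622585e-02  1.73589682e+00 -3.58365148e-04
  1.47340655e+00  2.19505060e+00] [[ 7.85027956e-01 -6.19458837e-01 -1.36278428e-03  5.21339632e-01]
 [-6.19459703e-01 -7.85028399e-01 -2.97234103e-04  2.82349541e-02]
 [-8.85700074e-04  1.07752703e-03 -9.99999027e-01  1.59477985e-01]
 [ 0.00000000e+00  0.00000000e+00  0.00000000e+00  1.00000000e+00]]
[[250.20377551 181.24169276]
 [249.82627545 190.39175556]]
```

View pics/w1.png

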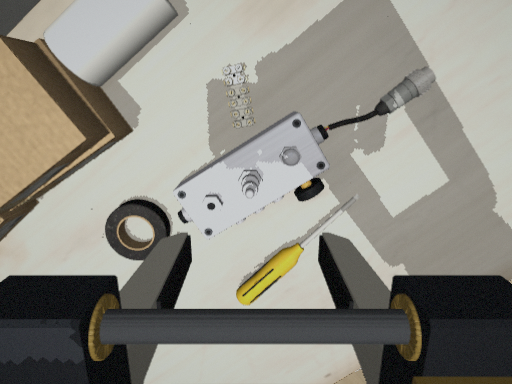

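The wrist view puts the valve's bush at about (251,192) and its tip at about (250,174), close to the prediction. Moving lower for a close look.

>>> arm_command(
  rows="0.3 0 0 2 0; 0.3 0 0 4 0; 0.3 0 0 5 0; 0.3 0 0 5 0",
)

```text
clock: 2.55
eef_pos: [0.5201, 0.0274, 0.1084]
tool_rot: [2.966, -1.033, -0.005]
wrist_force: [-0.3, 0.8, 0.5]
opening: 0.648
grip_force: 0.0
```

```bash
python3 - <<'E'
from h import *
T=tool();a=env.get_image('wrist');print(T[:3,3])
np.save('T2.npy',T);cv2.imwrite('pics/w2.png',a)
print(proj('wrist',[[.5225,.031,.052],[.5225,.031,.083]],T))
b=cv2.imread('pics/w1.png')[155:215,215:285]
c=a[140:230,200:300]
cv2.imwrite('pics/c2.png',np.hstack([cv2.resize(b,(350,300),interpolation=3),cv2.resize(c,(400,360),interpolation=3)[:300]]))
E
```

```text
[0.52014526 0.02739499 0.10843872]
[[247.73817798 196.79461398]
 [247.01496689 209.81756121]]
```

View pics/c2.png

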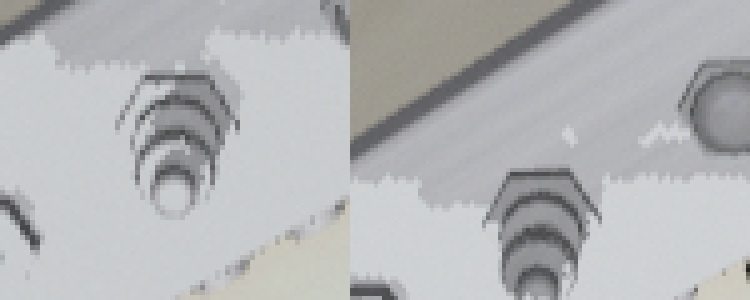

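View 1 has the tip centre at (249.6,193.6). My crop of view 2 cut the tip off, so I'm recropping.

```bash
python3 - <<'E'
from h import *
c=cv2.imread('pics/w2.png')[175:240,210:290]
cv2.imwrite('pics/c3.png',cv2.resize(c,(640,520),interpolation=3))
E
```

```text
(no output)
```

View pics/c3.png

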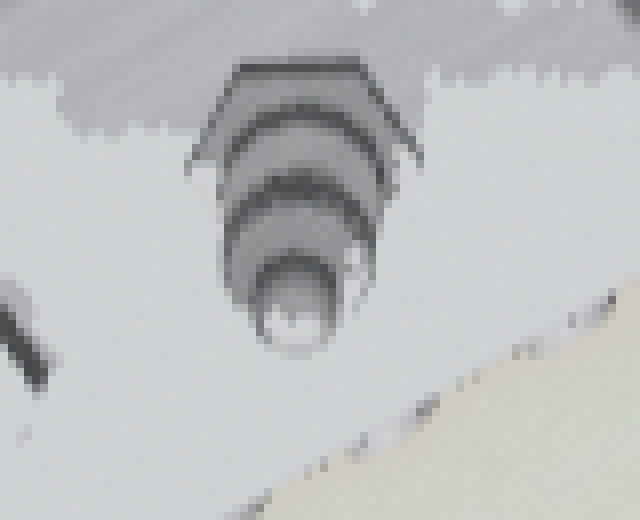

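```bash
python3 - <<'E'
from h import *
T1=np.load('T1.npy');T2=np.load('T2.npy')
print(tri([ray('wrist',(249.6,193.6),T1),ray('wrist',(247.1,214.6),T2)]))
print(tri([ray('wrist',(249.6,193.6),T1),ray('wrist',(247.1,214.6),T2),ray('scene',(257.8,190.8))]))
B=onz(ray('wrist',(247.9,198.1),T2),.052);print(B)
for z in(.083,.086,.089,.092):print(z,onz(ray('wrist',(247.1,214.6),T2),z),onz(ray('wrist',(249.6,193.6),T1),z))
for z in(.066,.07,.074):print(z,onz(ray('wrist',(247.3,206.6),T2),z))
s=env.get_obs();T=tool();print(s['joints'],T[:3,:3].T@(np.array([.5205,.0305,.064])-T[:3,3])*100, T[:3,3])
E
```

```text
(array([0.52254509, 0.03085161, 0.09302077]), [np.float64(0.00016036564274886687), np.float64(0.0001603656427487595)])
(array([0.52026771, 0.03299791, 0.08378166]), [np.float64(0.0003173759321298162), np.float64(0.0004220408310759092), np.float64(0.00023268488192909183)])
[0.52155657 0.03158805 0.052     ]
0.083 [0.5196095  0.03323863 0.083     ] [0.52035234 0.03295301 0.083     ]
0.086 [0.52045424 0.03249021 0.086     ] [0.52104286 0.03235775 0.086     ]
0.089 [0.52129898 0.03174179 0.089     ] [0.52173338 0.03176249 0.089     ]
0.092 [0.52214372 0.03099336 0.092     ] [0.52242391 0.03116723 0.092     ]
0.066 [0.5198442  0.03325781 0.066     ]
0.07 [0.52088752 0.0323297  0.07      ]
0.074 [0.52193083 0.03140159 0.074     ]
[-4.54297464e-02 -3.14516098e-02  1.79453011e+00 -8.55518464e-05
  1.37983025e+00  2.19557829e+00] [-0.22445229 -0.20122218  4.57422345] [0.52106948 0.02752996 0.1097416 ]
```

>>> arm_command(
  rows="-0.4 -0.2 -0.3 0 0; -0.4 -0.2 -0.3 0 0; -0.4 -0.2 -0.3 0 0; -0.4 -0.2 -0.3 0 0; -0.4 -0.2 -0.3 0 0; -0.4 -0.2 -0.3 0 0",
  squeeze=20,
)

```text
clock: 3.2
eef_pos: [0.5221, 0.0318, 0.1101]
tool_rot: [-2.967, 1.032, -0.0]
wrist_force: [-0.5, 0.0, -0.6]
opening: 0.3
grip_force: 0.0
```

```bash
cat >> h.py <<'E'
AX=np.array([.5213,.0317])
def rep(z):
    s=env.get_obs();T=tool();print(s['clock'],'q',np.round(s['joints'],3),'pos',np.round(T[:3,3],4),'need cm',np.round(T[:3,:3].T@(np.r_[AX,z]-T[:3,3])*100,2),'F',np.round(s['wrist_force'],1),'op',s['opening']*93,'tz',T[:3,2])
E
python3 - <<'E'
from h import *
rep(.056)
T=tool();a=env.get_image('wrist');cv2.imwrite('pics/w3.png',a);c=a[150:270,180:340]
cv2.imwrite('pics/c4.png',cv2.resize(c,(800,600),interpolation=3))
E
```

```text
3.2 q [-0.037 -0.03   1.792 -0.     1.379  2.203] pos [0.5221 0.0318 0.1101] need cm [-0.06  0.06  5.41] F [-0.5  0.  -0.6] op 27.945589016104893 tz [ 6.81610196e-05 -2.19024010e-05 -9.99999997e-01]
```

View pics/c4.png

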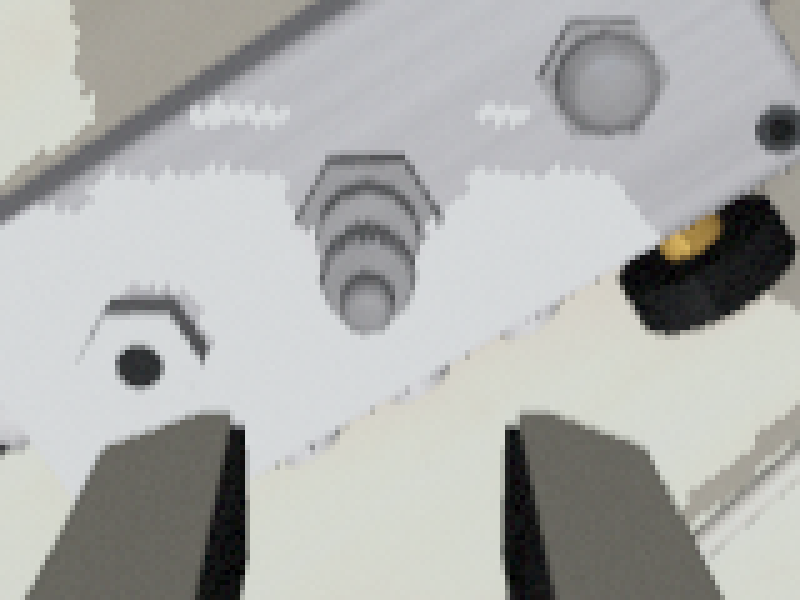

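The fingers' centre is at column 376 and the valve axis at about 368, so the valve lies about 0.8 mm towards tool -y. Correcting that and descending.

>>> arm_command(
  rows="-0.4 -0.05 -0.06 1 0; -0.4 -0.05 -0.06 2 0; -0.4 -0.05 -0.06 3 0; -0.4 -0.05 -0.06 3.8 0; -0.4 -0.05 -0.06 4.5 0; -0.4 -0.05 -0.06 5 0; -0.4 -0.05 -0.06 5.3 0; -0.4 -0.05 -0.06 5.3 0; -0.4 -0.05 -0.06 5.3 0; -0.4 -0.05 -0.06 5.3 0",
)

```text
clock: 4.25
eef_pos: [0.5225, 0.0325, 0.0576]
tool_rot: [-2.967, 1.032, -0.001]
wrist_force: [0.3, -0.7, 0.5]
opening: 0.303
grip_force: 0.0
```

>>> arm_command(
  rows="-0.8 0 0 0 0; -0.8 0 0 0 0; -1 0 0 0 0; -1 0 0 0 0; -1 0 0 0 0; -1 0 0 0 0",
  squeeze=25,
)

```text
clock: 4.85
eef_pos: [0.5221, 0.0326, 0.057]
tool_rot: [2.967, -1.032, -0.0]
wrist_force: [0.1, 0.0, -0.1]
opening: 0.002
grip_force: 0.0
```

```bash
python3 - <<'E'
from h import *
rep(.056);print(env.get_obs()['ft_torque'])
E
```

```text
4.85 q [-0.036  0.023  1.841  0.     1.277  2.204] pos [0.5221 0.0326 0.057 ] need cm [-0.01  0.12  0.1 ] F [ 0.1  0.  -0.1] op 0.1950675965069432 tz [-4.86883026e-05  1.05005313e-05 -9.99999999e-01]
[0.06420791 0.00357944 0.03504916]
```

The fingers shut fully without meeting anything. Looking.

```bash
python3 - <<'E'
from h import *
T=tool();a=env.get_image('wrist');cv2.imwrite('pics/w4.png',a);c=a[110:290,140:380];s=env.get_image('scene')[180:240,220:300]
cv2.imwrite('pics/c5.png',np.hstack([cv2.resize(c,(480,360),interpolation=3),cv2.resize(s,(320,360),interpolation=3)]))
print(np.array(AX), proj('wrist',[[*AX,.052],[*AX,.088],[*T[:3,3]]],T), proj('scene',T[:3,3]))
E
```

```text
[0.5213 0.0317] [[254.71018641 219.88960943]
 [254.79878391 243.59553893]
 [252.9329117  222.6215474 ]] [[257.55723502 200.65230379]]
```

View pics/c5.png

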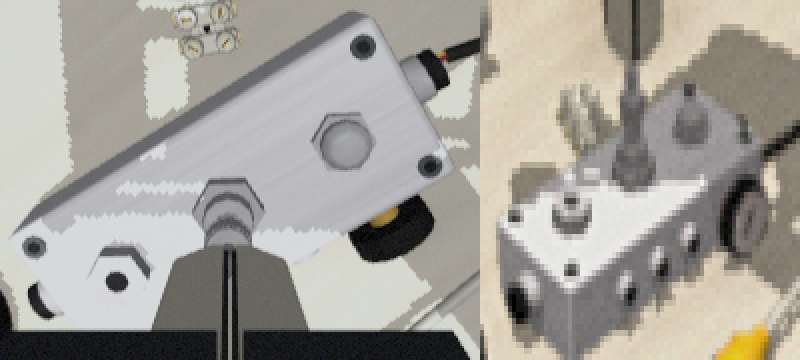

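```bash
python3 - <<'E'
from h import *
T=np.eye(4);c=env.calibration('wrist');print(c['fx'],c['cx'],c['cy'],c['dist'])
for x in(-.0075,0,.0075):
  for z in (0,-.01,-.02,-.03): print(x,z,proj('wrist',[[x,-.014,z],[x,.014,z]],T).round(1).tolist())
E
```

```text
333.0516332569869 254.51013361124566 194.04941028227952 [0.00593828 0.         0.         0.         0.        ]
-0.0075 0 [[231.4, 233.4], [274.5, 233.4]]
-0.0075 -0.01 [[230.3, 239.9], [275.4, 239.9]]
-0.0075 -0.02 [[229.2, 247.0], [276.4, 247.0]]
-0.0075 -0.03 [[227.9, 254.8], [277.6, 254.9]]
0 0 [[231.2, 222.6], [274.7, 222.6]]
0 -0.01 [[230.1, 228.7], [275.6, 228.7]]
0 -0.02 [[228.9, 235.3], [276.7, 235.4]]
0 -0.03 [[227.6, 242.7], [277.8, 242.7]]
0.0075 0 [[231.0, 211.6], [274.9, 211.7]]
0.0075 -0.01 [[229.9, 217.2], [275.9, 217.3]]
0.0075 -0.02 [[228.6, 223.4], [277.0, 223.5]]
0.0075 -0.03 [[227.3, 230.2], [278.1, 230.3]]
```

The picture shows the finger ends well short of the projected TCP in both cameras, and the valve standing clear of them. I'll raise the arm and check where the finger ends really are against the TCP.

>>> arm_command(
  rows="-1 0 0 -1 0; -1 0 0 -2 0; -1 0 0 -3 0; -1 0 0 -4 0; -1 0 0 -4 0; -1 0 0 -4 0",
)

```text
clock: 5.55
eef_pos: [0.5225, 0.0325, 0.0976]
tool_rot: [-2.967, 1.032, -0.002]
wrist_force: [0.4, 0.3, 0.1]
opening: 0.004
grip_force: 0.0
```

```bash
python3 - <<'E'
from h import *
T=tool();s=env.get_image('scene');p=proj('scene',T[:3,3])[0];rep(.056);print(p)
t=env.get_image('top');pt=proj('top',T[:3,3])[0];print(pt)
cv2.imwrite('pics/s6.png',s);cv2.imwrite('pics/t6.png',t)
x0,y0=220,150
c=cv2.resize(s[y0:y0+75,x0:x0+80],(640,600),interpolation=3)
q=((p-[x0,y0]+.5)*8).astype(int);print(q);cv2.drawMarker(c,tuple(map(int,q)),(0,0,255),1,12,1)
cv2.imwrite('pics/c6.png',c)
E
```

```text
5.6 q [-0.036 -0.018  1.806 -0.     1.354  2.204] pos [0.522  0.0326 0.097 ] need cm [-0.    0.11  4.1 ] F [ 0.6 -0.1 -0. ] op 0.06278022765872963 tz [-7.76611982e-06 -1.64259197e-05 -1.00000000e+00]
[257.23978136 185.02086641]
[274.05085288 196.92892326]
[301 284]
```

View pics/c6.png

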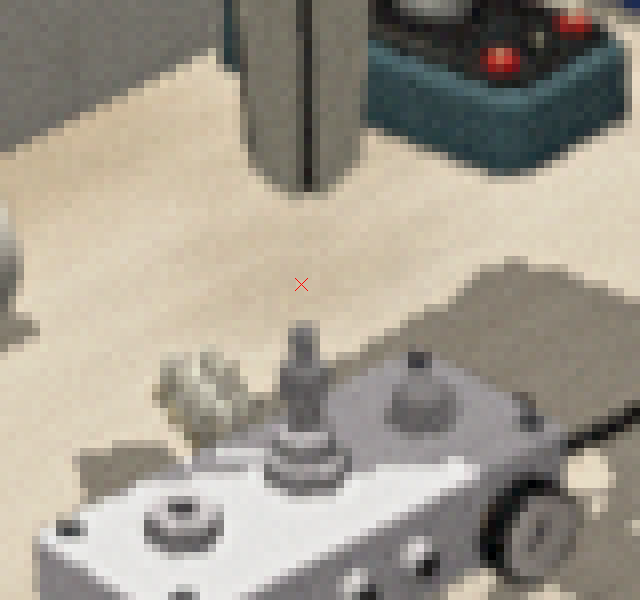

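The finger ends at crop (305,192) are about 30 mm above the projected TCP at (301,284), so the reported TCP isn't the real finger end. I'll feel for the tip with shut fingers and use that as the height reference.

>>> arm_command(
  rows="-1 0 -0.1 1 0; -1 0 -0.1 2 0; -1 0 -0.1 3 0; -1 0 -0.1 3.3 0; -1 0 -0.1 3.5 0; -1 0 -0.1 3.5 0; -1 0 -0.1 3.5 0",
)

```text
clock: 6.35
eef_pos: [0.523, 0.0333, 0.0624]
tool_rot: [-2.967, 1.032, -0.001]
wrist_force: [-0.5, 0.4, -0.8]
opening: 0.006
grip_force: 0.0
```

>>> arm_command(
  rows="-1 0 0 0.05 0; -1 0 0 0.1 0; -1 0 0 0.15 0; -1 0 0 0.2 0; -1 0 0 0.2 0",
)

```text
clock: 6.85
eef_pos: [0.5227, 0.0333, 0.06]
tool_rot: [2.967, -1.032, -0.0]
wrist_force: [-0.7, -0.3, 0.3]
opening: 0.004
grip_force: 0.0
```

>>> arm_command(
  rows="-1 0 0 0.05 0; -1 0 0 0.1 0; -1 0 0 0.15 0; -1 0 0 0.15 0",
)

```text
clock: 7.25
eef_pos: [0.5226, 0.0334, 0.0584]
tool_rot: [2.967, -1.032, -0.0]
wrist_force: [-0.3, 0.2, -0.4]
opening: 0.001
grip_force: 0.0
```

>>> arm_command(
  rows="-1 0 0 0.05 0; -1 0 0 0.1 0; -1 0 0 0.15 0; -1 0 0 0.15 0",
)

```text
clock: 7.65
eef_pos: [0.5227, 0.0334, 0.0569]
tool_rot: [2.967, -1.032, -0.0]
wrist_force: [0.0, 0.1, 0.6]
opening: 0.007
grip_force: 0.0
```

>>> arm_command(
  rows="-1 0 0 0.04 0; -1 0 0 0.08 0; -1 0 0 0.08 0",
)

```text
clock: 7.95
eef_pos: [0.5227, 0.0334, 0.0562]
tool_rot: [2.967, -1.032, -0.0]
wrist_force: [0.0, 0.3, -0.4]
opening: 0.006
grip_force: 0.0
```

>>> arm_command(
  rows="-1 0 0 0.04 0; -1 0 0 0.08 0; -1 0 0 0.08 0",
)

```text
clock: 8.25
eef_pos: [0.5227, 0.0334, 0.0554]
tool_rot: [2.967, -1.032, -0.0]
wrist_force: [-0.1, -0.0, 0.2]
opening: 0.001
grip_force: 0.0
```

>>> arm_command(
  rows="-1 0 0 0.04 0; -1 0 0 0.08 0; -1 0 0 0.08 0",
)

```text
clock: 8.55
eef_pos: [0.5227, 0.0334, 0.0545]
tool_rot: [2.967, -1.032, -0.0]
wrist_force: [-0.2, -1.0, -0.2]
opening: 0.005
grip_force: 0.0
```

>>> arm_command(
  rows="-1 0 0 0.04 0; -1 0 0 0.08 0; -1 0 0 0.08 0",
)

```text
clock: 8.85
eef_pos: [0.5226, 0.0334, 0.0537]
tool_rot: [2.967, -1.032, -0.0]
wrist_force: [0.1, -0.4, 0.3]
opening: 0.004
grip_force: 0.0
```

>>> arm_command(
  rows="-1 0 0 0.04 0; -1 0 0 0.06 0; -1 0 0 0.06 0",
)

```text
clock: 9.15
eef_pos: [0.5227, 0.0333, 0.0532]
tool_rot: [2.967, -1.032, -0.0]
wrist_force: [0.2, -0.2, -0.6]
opening: 0.006
grip_force: 0.0
```

>>> arm_command(
  rows="-1 0 0 0.04 0; -1 0 0 0.06 0; -1 0 0 0.06 0",
)

```text
clock: 9.45
eef_pos: [0.5227, 0.0333, 0.0526]
tool_rot: [2.967, -1.032, -0.0]
wrist_force: [-0.5, 0.3, 0.1]
opening: 0.003
grip_force: 0.0
```

>>> arm_command(
  rows="-1 0 0 0.04 0; -1 0 0 0.06 0; -1 0 0 0.06 0",
)

```text
clock: 9.75
eef_pos: [0.5228, 0.0333, 0.0522]
tool_rot: [-2.967, 1.032, -0.0]
wrist_force: [-0.7, 0.7, 1.7]
opening: 0.007
grip_force: 0.8
```

>>> arm_command(
  rows="-1 0 0 0.04 0; -1 0 0 0.06 0; -1 0 0 0.06 0",
)

```text
clock: 10.05
eef_pos: [0.5228, 0.0333, 0.0516]
tool_rot: [-2.967, 1.032, -0.0]
wrist_force: [-1.6, 0.1, 3.4]
opening: 0.006
grip_force: 1.6
```

Contact is at eef z ≈ 0.0523. I'll raise, open and descend around the nut, with the finger ends 26 mm below the tip top (eef z ≈ 0.026).

>>> arm_command(
  rows="-1 0 0 -0.5 0; -1 0 0 -1 0; -0.4 0 0 -1 0; -0.4 0 0 -1 0; -0.4 0 0 -1 0; -0.4 0 0 -1 0; -0.4 0 0 -1 0; -0.4 0 0 -1 0",
)

```text
clock: 10.85
eef_pos: [0.5226, 0.0334, 0.0613]
tool_rot: [2.967, -1.032, -0.0]
wrist_force: [0.4, 0.2, -0.4]
opening: 0.297
grip_force: 0.0
```

>>> arm_command(
  rows="-0.4 0 0 0.5 0; -0.4 0 0 1.0 0; -0.4 0 0 1.5 0; -0.4 0 0 2 0; -0.4 0 0 2.5 0; -0.4 0 0 3 0; -0.4 0 0 3.3 0; -0.4 0 0 3.5 0; -0.4 0 0 3.5 0; -0.4 0 0 3.5 0",
)

```text
clock: 11.85
eef_pos: [0.5229, 0.0333, 0.0266]
tool_rot: [-2.967, 1.032, -0.0]
wrist_force: [0.7, 0.0, 0.6]
opening: 0.302
grip_force: 0.0
```

>>> arm_command(
  rows="-0.8 0 0 0 0; -0.8 0 0 0 0; -1 0 0 0 0; -1 0 0 0 0; -1 0 0 0 0",
  squeeze=10,
)

```text
clock: 12.35
eef_pos: [0.5226, 0.033, 0.0265]
tool_rot: [2.967, -1.032, -0.0]
wrist_force: [-1.9, -3.2, 1.8]
opening: 0.137
grip_force: 10.0
```

Gripped with 10 N at opening 0.137 (12.7 mm, nut is 14). Using the last picture to check centring along tool x.

```bash
python3 - <<'E'
from h import *
a=env.get_image('wrist');cv2.imwrite('pics/w7.png',a);c=a[170:290,200:310];s=env.get_image('scene')[175:225,235:285];t=env.get_image('top')
cv2.imwrite('pics/s7.png',s)
cv2.imwrite('pics/c7.png',np.hstack([cv2.resize(c,(495,540),interpolation=3),cv2.resize(s,(300,300),interpolation=3).repeat(1,0) if 0 else cv2.copyMakeBorder(cv2.resize(s,(300,300),interpolation=3),0,240,0,0,0)]))
rep(.0262);print(env.get_obs()['ft_torque'])
E
```

```text
12.5 q [-3.400e-02  6.300e-02  1.861e+00 -1.000e-03  1.218e+00  2.206e+00] pos [0.5226 0.033  0.0265] need cm [-0.02  0.18  0.03] F [-2.5 -4.1  2.7] op 12.933541354894471 tz [-2.47696358e-04 -4.69832563e-04 -9.99999859e-01]
[-0.67058675  0.48107875 -0.03949523]
```

View pics/c7.png

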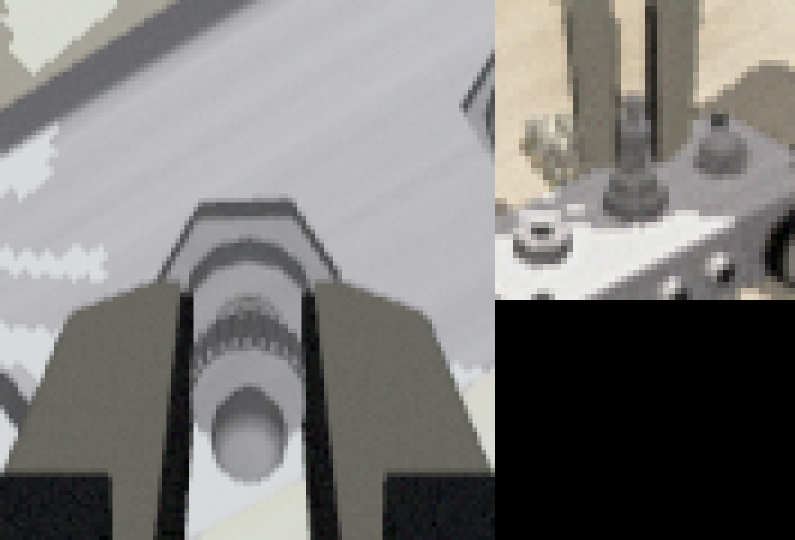

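The nut sits between the pads. The tip at crop (249,445) means the axis is about 1.7 mm towards tool -x, and the side force suggests about +1 mm in y. Recentring and gripping again.

>>> arm_command(
  rows="-0.5 0 0 0 0; -0.5 0 0 0 0; -0.5 -0.15 0.1 0 0; -0.5 -0.15 0.1 0 0; -0.5 -0.15 0.1 0 0; -1 -0.15 0.1 0 0; -1 -0.15 0.1 0 0; -1 -0.15 0.1 0 0; -1 -0.15 0.1 0 0; -1 -0.15 0.1 0 0",
  squeeze=25,
)

```text
clock: 13.5
eef_pos: [0.5212, 0.0339, 0.0265]
tool_rot: [-2.967, 1.031, -0.001]
wrist_force: [2.8, 3.3, -2.2]
opening: 0.134
grip_force: 25.0
```

>>> arm_command(
  rows="-1 0 0 -0.006 -0.05; -1 0 0 -0.017 -0.15; -1 0 0 -0.028 -0.25; -1 0 0 -0.04 -0.35; -1 0 0 -0.04 -0.35",
)

```text
clock: 14.0
eef_pos: [0.521, 0.0334, 0.0269]
tool_rot: [3.102, -0.497, 0.0]
wrist_force: [1.4, 1.8, -1.8]
opening: 0.138
grip_force: 25.0
```

```bash
python3 - <<'E'
from h import *
rep(.0262);print(env.get_obs()['ft_torque'],env.get_obs()['grip_force'])
E
```

```text
14.0 q [-0.034  0.058  1.865 -0.     1.219  1.854] pos [0.521  0.0334 0.0269] need cm [0.08 0.15 0.07] F [ 1.4  1.8 -1.8] op 12.834101926200654 tz [ 7.88817194e-05 -9.22559598e-05 -9.99999993e-01]
[ 0.32824472 -0.24693811 -0.0190903 ] 24.99860554933548
```

>>> arm_command(
  rows="-1 0 0 -0.011 -0.1; -1 0 0 -0.023 -0.2; -1 0 0 -0.034 -0.3; -1 0 0 -0.046 -0.4; -1 0 0 -0.057 -0.5; -1 0 0 -0.068 -0.6; -1 0 0 -0.08 -0.7; -1 0 0 -0.091 -0.8; -1 0 0 -0.103 -0.9; -1 0 0 -0.114 -1; -1 0 0 -0.125 -1.1; -1 0 0 -0.137 -1.2",
)

```text
clock: 15.2
eef_pos: [0.5215, 0.0319, 0.0283]
tool_rot: [2.839, 1.339, -0.0]
wrist_force: [4.3, -5.3, -2.8]
opening: 0.134
grip_force: 25.0
```

```bash
python3 - <<'E'
from h import *
rep(.0262);print(env.get_obs()['ft_torque'],env.get_obs()['grip_force'])
E
```

```text
15.2 q [-0.035  0.056  1.864 -0.002  1.22   0.655] pos [0.5215 0.0319 0.0283] need cm [-0.02 -0.    0.21] F [ 4.3 -5.3 -2.8] op 12.431372183696261 tz [ 9.78220332e-04 -2.35568262e-03 -9.99996747e-01]
[-0.93618642 -0.76359189 -0.06950962] 24.999582767486572
```

>>> arm_command(
  rows="-1 0 0 -0.011 -0.1; -1 0 0 -0.023 -0.2; -1 0 0 -0.034 -0.3; -1 0 0 -0.046 -0.4; -1 0 0 -0.057 -0.5; -1 0 0 -0.068 -0.6; -1 0 0 -0.08 -0.7; -1 0 0 -0.091 -0.8; -1 0 0 -0.103 -0.9; -1 0 0 -0.114 -1; -1 0 0 -0.125 -1.1; -1 0 0 -0.137 -1.2",
)

```text
clock: 16.4
eef_pos: [0.523, 0.0318, 0.0298]
tool_rot: [1.587, 2.706, 0.0]
wrist_force: [11.5, -5.1, -10.3]
opening: 0.136
grip_force: 25.0
```

```bash
python3 - <<'E'
from h import *
rep(.0262);print(env.get_obs()['ft_torque'],env.get_obs()['grip_force'])
E
```

```text
16.4 q [-0.035  0.055  1.862 -0.002  1.22  -0.545] pos [0.523  0.0318 0.0298] need cm [ 0.08 -0.16  0.36] F [ 11.5  -5.1 -10.3] op 12.648042559726282 tz [ 0.0042786  -0.0023575  -0.99998807]
[-0.91264161 -2.20564999 -0.01076372] 24.99834805727005
```

>>> arm_command(
  rows="-0.6 0 0 0 0; -0.6 0 0 0 0; -0.6 0 0 0 0; -0.6 0 0 0 0",
)

```text
clock: 16.8
eef_pos: [0.5206, 0.0335, 0.0295]
tool_rot: [-1.591, -2.708, 0.001]
wrist_force: [-0.3, 0.5, -0.1]
opening: 0.204
grip_force: 0.0
```

```bash
python3 - <<'E'
from h import *
rep(.0262);T=tool();print(T[:3,:3].T@np.array([11.5,-5.1,-10.3]),env.get_obs()['ft_torque'])
E
```

```text
16.8 q [-0.034  0.054  1.864 -0.     1.224 -0.543] pos [0.5206 0.0335 0.0295] need cm [-0.19 -0.02  0.33] F [-0.3  0.5 -0.1] op 18.98938061421051 tz [-6.81124266e-04 -1.91617599e-05 -9.99999768e-01]
[-10.05820675   7.56649269  10.2922624 ] [-0.06298172 -0.14427924  0.01421339]
```

>>> arm_command(
  rows="-0.6 -0.2 0.08 0 0; -0.6 -0.2 0.08 0 0; -0.6 -0.2 0.08 0 0; -1 -0.2 0.08 0 0; -1 -0.2 0.08 0 0; -1 -0.2 0.08 0 0; -1 -0.2 0.08 0 0",
  squeeze=35,
)

```text
clock: 17.5
eef_pos: [0.5228, 0.0322, 0.0296]
tool_rot: [1.589, 2.71, 0.001]
wrist_force: [2.2, 1.7, -1.1]
opening: 0.132
grip_force: 35.0
```

>>> arm_command(
  rows="-1 0 0 -0.011 -0.1; -1 0 0 -0.023 -0.2; -1 0 0 -0.034 -0.3",
)

```text
clock: 17.8
eef_pos: [0.523, 0.0324, 0.03]
tool_rot: [1.16, 2.919, 0.001]
wrist_force: [3.9, 2.1, -2.2]
opening: 0.132
grip_force: 35.0
```

```bash
python3 - <<'E'
from h import *
rep(.0262);T=tool();s=env.get_obs();print(T[:3,:3].T@s['wrist_force'],s['ft_torque'],s['effort'][5],s['tool_rot'])
E
```

```text
17.8 q [-3.600e-02  5.800e-02  1.859e+00  1.000e-03  1.224e+00 -8.510e-01] pos [0.523  0.0324 0.03  ] need cm [ 0.07 -0.17  0.38] F [ 3.9  2.1 -2.2] op 12.275868332661027 tz [ 8.23776124e-04  4.61967756e-04 -9.99999554e-01]
[-1.39058245  4.13629159  2.17183897] [ 0.35173984 -0.76654001 -0.09048774] 2.052128165960312 [1.16033458e+00 2.91881646e+00 1.15212777e-03]
```

>>> arm_command(
  rows="-1 0 0 -0.011 -0.1; -1 0 0 -0.023 -0.2; -1 0 0 -0.023 -0.2",
)

```text
clock: 18.1
eef_pos: [0.5231, 0.0325, 0.0301]
tool_rot: [0.865, 3.019, 0.001]
wrist_force: [4.7, 3.3, -3.5]
opening: 0.129
grip_force: 35.0
```

```bash
cat > c.py <<'E'
from h import *
T=tool();s=env.get_obs();print(s['clock'],'q6',s['joints'][5],'pos',T[:3,3].round(4),'Ftool',(T[:3,:3].T@s['wrist_force']).round(1),'M',s['ft_torque'].round(3),'op',s['opening'],'rot',s['tool_rot'].round(3),s['effort'][5])
E
python3 c.py
```

```text
18.1 q6 -1.0491205535221049 pos [0.5231 0.0325 0.0301] Ftool [-2.3  5.3  3.5] M [ 0.521 -0.916 -0.269] op 0.12935119227272465 rot [8.650e-01 3.019e+00 1.000e-03] -2.0539529621601105
```

>>> arm_command(
  rows="-1 0 0 -0.011 -0.1; -1 0 0 -0.023 -0.2; -1 0 0 -0.023 -0.2",
)

```text
clock: 18.4
eef_pos: [0.5229, 0.0328, 0.0302]
tool_rot: [0.56, 3.091, 0.002]
wrist_force: [4.0, 4.1, -5.2]
opening: 0.131
grip_force: 35.0
```

```bash
python3 c.py
```

```text
18.4 q6 -1.2486981290543218 pos [0.5229 0.0328 0.0302] Ftool [-2.3  5.2  5.2] M [ 0.711 -0.929  0.015] op 0.1308151210950672 rot [5.600e-01 3.091e+00 2.000e-03] -1.6461629793047905
```

>>> arm_command(
  rows="-1 0 0 0 -0.1; -1 0 0 0 -0.2",
)

```text
clock: 18.6
eef_pos: [0.5237, 0.0327, 0.0304]
tool_rot: [0.249, 3.13, 0.002]
wrist_force: [7.9, 4.0, -7.4]
opening: 0.13
grip_force: 35.0
```

```bash
python3 c.py
```

```text
18.6 q6 -1.4487812489166751 pos [0.5237 0.0327 0.0304] Ftool [-7.1  5.2  7.4] M [ 0.759 -1.551 -0.265] op 0.12982085952914332 rot [2.49e-01 3.13e+00 2.00e-03] 1.9976191967725754
```

>>> arm_command(
  rows="-1 0 0 0 -0.1; -1 0 0 0 -0.2",
)

```text
clock: 18.8
eef_pos: [0.5227, 0.033, 0.0303]
tool_rot: [-0.065, 3.141, 0.002]
wrist_force: [3.4, 3.8, -2.1]
opening: 0.131
grip_force: 35.0
```

```bash
python3 c.py
```

```text
18.8 q6 -1.6489765926433377 pos [0.5227 0.033  0.0303] Ftool [-3.5  3.7  2.1] M [ 0.89  -0.643 -0.406] op 0.13120241536841473 rot [-6.500e-02  3.141e+00  2.000e-03] 1.7085187509655952
```

The torque builds to -0.27 and -0.41 N m and the grip slips after 3.85 rad commanded, so the nut is at its stop. Releasing and rising.

>>> arm_command(
  rows="-0.4 0 0 0 0; -0.4 0 0 0 0; -0.4 0 0 0 0; -0.4 0 0 -0.5 0; -0.4 0 0 -1.5 0; -0.4 0 0 -2.5 0; -0.4 0 0 -3 0; -1 0 0 -3 0; -1 0 0 -3 0; -1 0 0 -3 0; -1 0 0 -3 0; -1 0 0 -3 0",
)

```text
clock: 20.0
eef_pos: [0.5223, 0.0321, 0.06]
tool_rot: [0.062, -3.14, -0.0]
wrist_force: [-0.1, 0.3, 0.3]
opening: -0.0
grip_force: 0.0
```

```bash
python3 c.py
```

```text
20.0 q6 -1.6465466660531909 pos [0.5223 0.0321 0.06  ] Ftool [ 0.1  0.3 -0.3] M [ 0.035 -0.145 -0.031] op -0.00022026359976085245 rot [ 0.062 -3.14  -0.   ] 0.0007071174331940711
```

>>> arm_command(
  rows="-1 -0.05 0.06 0.3 0; -1 -0.05 0.06 0.6 0; -1 -0.05 0.06 0.65 0; -1 -0.05 0.06 0.65 0",
)

```text
clock: 20.4
eef_pos: [0.5228, 0.0328, 0.0535]
tool_rot: [0.062, -3.14, -0.0]
wrist_force: [0.5, 0.0, -0.0]
opening: 0.003
grip_force: 0.0
```

>>> arm_command(
  rows="-1 0 0 0.05 0; -1 0 0 0.1 0; -1 0 0 0.15 0; -1 0 0 0.2 0; -1 0 0 0.2 0",
)

```text
clock: 20.9
eef_pos: [0.5232, 0.0328, 0.0521]
tool_rot: [-0.062, 3.141, -0.0]
wrist_force: [-1.1, -1.0, 1.5]
opening: 0.006
grip_force: 1.0
```

>>> arm_command(
  rows="-1 0 0 0.05 0; -1 0 0 0.1 0; -1 0 0 0.1 0",
)

```text
clock: 21.2
eef_pos: [0.5232, 0.0327, 0.051]
tool_rot: [-0.062, 3.141, -0.0]
wrist_force: [-1.3, -0.5, 3.1]
opening: 0.006
grip_force: 1.7
```

>>> arm_command(
  rows="-1 0 0 0.05 0; -1 0 0 0.1 0; -1 0 0 0.1 0",
)

```text
clock: 21.5
eef_pos: [0.5232, 0.0328, 0.05]
tool_rot: [-0.062, 3.141, 0.0]
wrist_force: [-1.7, -0.4, 4.8]
opening: 0.006
grip_force: 2.4
```

>>> arm_command(
  rows="-1 0 0 0.05 0; -1 0 0 0.1 0; -1 0 0 0.1 0",
)

```text
clock: 21.8
eef_pos: [0.5233, 0.0327, 0.0492]
tool_rot: [-0.062, 3.141, -0.0]
wrist_force: [-1.4, 0.4, 6.0]
opening: 0.006
grip_force: 3.1
```

>>> arm_command(
  rows="-1 0 0 0.03 0; -1 0 0 0.06 0; -1 0 0 0.06 0",
)

```text
clock: 22.1
eef_pos: [0.5233, 0.0328, 0.0487]
tool_rot: [-0.062, 3.141, -0.0]
wrist_force: [-2.8, -0.1, 7.5]
opening: 0.005
grip_force: 3.4
```

>>> arm_command(
  rows="-1 0 0 0.03 0; -1 0 0 0.06 0; -1 0 0 0.06 0",
)

```text
clock: 22.4
eef_pos: [0.5233, 0.0327, 0.0482]
tool_rot: [-0.062, 3.141, -0.0]
wrist_force: [-2.5, -0.1, 7.5]
opening: 0.005
grip_force: 3.8
```

>>> arm_command(
  rows="-1 0 0 0.02 0; -1 0 0 0.04 0; -1 0 0 0.04 0",
)

```text
clock: 22.7
eef_pos: [0.5233, 0.0328, 0.048]
tool_rot: [-0.062, 3.141, -0.0]
wrist_force: [-4.6, -0.2, 9.6]
opening: 0.003
grip_force: 5.0
```

>>> arm_command(
  rows="-1 0 0 0.02 0; -1 0 0 0.03 0; -1 0 0 0.03 0",
)

```text
clock: 23.0
eef_pos: [0.5234, 0.0327, 0.048]
tool_rot: [-0.062, 3.14, -0.0]
wrist_force: [-5.1, -0.3, 12.0]
opening: 0.008
grip_force: 6.0
```

At the hard stop: 12 N, and z no longer moves. Holding there.

>>> arm_command(
  rows="-1 0 0 0 0; -1 0 0 0 0; -1 0 0 0 0; -1 0 0 0 0; -1 0 0 0 0; -1 0 0 0 0; -1 0 0 0 0; -1 0 0 0 0; -1 0 0 0 0; -1 0 0 0 0; -1 0 0 0 0",
)

```text
clock: 24.1
eef_pos: [0.5233, 0.0328, 0.048]
tool_rot: [-0.062, 3.14, -0.0]
wrist_force: [-5.0, 0.8, 12.0]
opening: 0.008
grip_force: 6.0
```

>>> arm_command(
  rows="-1 0 0 0 0; -1 0 0 0 0; -1 0 0 0 0; -1 0 0 0 0; -1 0 0 0 0; -1 0 0 0 0; -1 0 0 0 0; -1 0 0 0 0; -1 0 0 0 0; -1 0 0 0 0; -1 0 0 0 0",
)

```text
clock: 25.2
eef_pos: [0.5234, 0.0327, 0.048]
tool_rot: [-0.062, 3.14, -0.0]
wrist_force: [-4.0, -0.2, 11.8]
opening: 0.005
grip_force: 6.0
```

>>> arm_command(
  rows="-1 0 0 -0.1 0; -1 0 0 -0.3 0; -1 0 0 -0.5 0; -1 0 0 -1 0; -1 0 0 -2 0; -1 0 0 -4 0; -1 0 0 -5 0; -1 0 0 -5 0; -1 0 0 -5 0; -1 0 0 -5 0",
)

```text
clock: 26.2
eef_pos: [0.5225, 0.0328, 0.0961]
tool_rot: [0.062, -3.14, -0.0]
wrist_force: [0.2, -0.1, 0.5]
opening: 0.001
grip_force: 0.0
```

```bash
python3 -c "
from rig import env
print(env.finish_job())"
```

```text
the job is handed in; nothing more can be done
None
```

The job is handed in: I unscrewed the nut to its stop, then pressed the tip fully home at about 12 N for just over 2 s and let it spring back. I touched none of the things lying around. One oddity: the finger ends sit about 30 mm short of the reported TCP, so I set heights by touch.

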